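Take a cork from the spring-flap dispenser

ROBOT

A 6-joint arm with a two-finger parallel gripper is mounted at the origin on the work surface; the furniture and walls round the work are solid. World frame = base frame: x ahead of the robot, y to its left, z up, the work surface at z = 0. Lengths are in m, angles in degrees, forces in N, time in s.
With the tool pointing down it reaches from about 0.325 to 0.75 m from the base axis. Payload 7.6 kg.
Tool frame: the origin (TCP) lies midway between the tips of the shut fingers; the grasp point (between the pads) lies 19 mm behind it; z points along the fingers, y is the line along which they close (so a half turn about z gives the same grasp; the last joint's range is limited). The gripper opens to 85 mm and grips with 20 to 120 N. Pads are 22 mm wide; open, the fingers measure 114 mm over their backs; the gripper's body (76 mm by 85 mm) begins 54 mm behind the grasp point. The pads swing forward as they close: fully open they stand 13 mm farther back than shut.
Start: joints at [-4.028, 2.991, 80.254, -0, 96.75, -4.028], TCP at [0.525, 0, 0.231] pointing down, gripper open.
Joint ranges: [-166.34, 166.34], [-52.06, 124.39], [6.96, 135.62], [-60.46, 240.46], [14.63, 156.25], [-167.68, 167.68]. Speed limits (degrees/s): [147.25, 147.25, 172.46, 180, 180, 180].

INTERFACE

Orientations are given as a 3x3 rotation matrix whose columns are the frame's x, y, z axes.
In Python, from cell import robot, camera gives the robot as it stands.
- The arm moves only by the tool send_rows, never from a script. Its argument "plan" is one flat list of numbers, 5 for each row, row after row: the shift along the tool's x, y, z in mm, then the turn about the tool's z in degrees, then the opening, from 0 (shut) to 1 (fully open). In form: [tx, ty, tz, twist, fingers, tx, ty, tz, twist, fingers, ...]. A call has 1 to 12 rows; each row shifts and turns the commanded pose from where the row before left it, along the tool's axes as they then stand; what a row does not reach is not made up. A row lasts 1/8 s, in which the tool goes at most 62.5 mm and 10.7 degrees, less where a joint would pass 70% of its speed; a pose out of reach is approached as far as the arm can. A call with a gripper value outside its range is refused whole. The fingers move at their own pace and stop on an object; "squeeze" is the grip in N (left out, the last holds). Time passes only in rows, so rows that do not move let the fingers close. It gives the time, the measured TCP pose, the force, the opening and the grip force at its end, in the units of the state.
- robot.get_state(): the state, without advancing time (a new reading comes with each control period).
- camera(name): name is "scene" or "side" or "wrist"; returns a dict with "frame" (384x512x3 uint8, red, green, blue), "intrinsics" (3x3 intrinsics, pixels), "rvec" (rotation vector, rad) and "tvec" (3), from world to camera coordinates, as OpenCV has them. Camera axes: x right, y down, z forward; pixel columns grow to the right and rows downward; lengths in m; the calibration is good to about 2 mm. A picture is of the moment at which its call begins. There is no depth.
- robot.sign_off(): hands the job in; it is judged then, once.
The state is a dict: "clock": time; "joint_positions": joint angles; "joint_vel": joint speeds; "joint_efforts": joint torques, N m; "ee_pos": TCP position; "ee_rot": TCP orientation; "wrist_force": force on the tool from outside, world axes, zero at the start; "wrist_torque": the same for the moment, N m; "opening": finger opening in m; "finger_force": force on a finger pad.
Only numpy, scipy, OpenCV 4.12 (cv2) and the standard library are available. Lean on these libraries where they do the work, as an engineer would, in place of code of your own. Each camera call takes 0.05 s, during which the arm holds its last target. There are 200 camera calls.

TASK

Get the cork out of the small wooden dispenser: push its clear spring flap back by the red lip, keep it open with the gripper while you take hold of the cork behind it, and lift the cork out. Then stand the cork upright on the round black coaster, near the middle, and let it go; the flap should have sprung shut again. The other cork, out on the counter, is not the one wanted.

Things in the scene. Friction and masses are not known exactly. Their poses are not given: they have to be found in the camera images.
- dispenser: Fixed dispenser. Origin: counter level at the cork's place; front (-x) faces about the robot. Wooden foot 6 mm thick, x -50..62, y -65..65 mm; two hinge blocks 14 mm high at x 20, y +-57; no front or side walls. Clear flap over the cork: 100 mm wide wall at x 20 up to z 52, then roof forward to a slippery red lip (6 mm rod) at x -16, z 52. Lower fingers before the lip, push level along +x.
- flap (a joint): Flap angle, rad: 0 shut, grows as the lip swings up and back about a hinge along y at x 20, z 8 mm of the dispenser; stop at 1.3. Spring to shut: 1 N at the lip when shut, 2 N open; never stays open. With fingers (under 90 mm over their backs, to bear on the lip) astride the cork it reads about 0.6 and the lip stands 68 mm up: keep the gripper's body above that.
- cork: The wanted cork, brown, standing upright under the flap within 8 mm of the dispenser's origin: diameter 24 mm, height 40 mm, 15 g. Origin: centre of its underside, 6 mm above the counter; z is its long axis. Best gripped by its upper half.
- coaster: Round black slate coaster lying flat and loose on the counter, diameter 94 mm, 6 mm thick. Origin: centre of its underside; its top is 6 mm above the origin.

How it is judged:
By the outcome, as a careful person would: the job done as asked, in the order asked, and still so for the second after the job is handed in, with the robot touching nothing.
It also fails if it takes over 38 s, if anything falls off the work surface, if the arm or the gripper's body presses on something with over 40 N, if the wrist force passes 120 N, or if a joint passes its speed limit or range.

## Working session

There is one attempt and no reset: what is moved stays moved. The work goes in short steps, Python scripts to look and compute and a tool call to move; the robot and the scene stay as the last step left them, time stands still between calls to the robot, and variables do not carry over. Pictures are saved under pics/ and viewed, at most 13 in all, crops included, and the job is handed in when it is done.

Besides the shell and the picture viewer there is one more tool, called after "Request:" as name(argument=value, ...) on one line, values as JSON. send_rows: Moves the arm, as the interface text tells. Its arguments: {"type":"object","properties":{"plan":{"type":"array"},"squeeze":{"type":"number"}},"required":["plan"]}

```bash
mkdir -p pics; cat > h.py <<'E'
import numpy as np,cv2
from cell import robot,camera
def snap(n,f=None):
    c=camera(n)
    if f: cv2.imwrite('pics/'+f,c['frame'][:,:,::-1])
    c['R']=cv2.Rodrigues(np.array(c['rvec'],float))[0];return c
def ray(c,u,v):
    t=np.array(c['tvec'],float).ravel();d=c['R'].T@np.linalg.inv(np.array(c['intrinsics']))@[u,v,1.]
    return -c['R'].T@t,d/np.linalg.norm(d)
def plane(c,u,v,z):
    o,d=ray(c,u,v);return o+d*(z-o[2])/d[2]
def tri(c1,p1,c2,p2):
    o1,d1=ray(c1,*p1);o2,d2=ray(c2,*p2)
    s=np.linalg.lstsq(np.c_[d1,-d2],o2-o1,rcond=None)[0]
    a,b=o1+d1*s[0],o2+d2*s[1];return (a+b)/2,np.linalg.norm(a-b)
E
python3 - <<'E'
from h import *
a=snap('scene');b=snap('side');w=snap('wrist')
f=np.hstack([a['frame'],b['frame']])
cv2.imwrite('pics/a.png',a['frame'][:,:,::-1]);cv2.imwrite('pics/b.png',b['frame'][:,:,::-1]);cv2.imwrite('pics/w.png',w['frame'][:,:,::-1])
print(robot.get_state())
E
```

```text
{'clock': 0.15, 'joint_positions': array([-4.02730405e+00,  3.01874624e+00,  8.02993865e+01,  1.24156729e-03,
        9.67504349e+01, -4.02763923e+00]), 'joint_vel': array([-0.0727737 , -0.09397781, -0.11607194,  0.09714112,  0.01987161,
       -0.02062516]), 'joint_efforts': array([ 9.01752592e-04, -3.81951857e+01, -3.60423374e+01, -3.57651027e-05,
        4.66565543e-03,  6.07237575e-05]), 'ee_pos': array([5.24770121e-01, 5.05800886e-05, 2.30669955e-01]), 'ee_rot': array([[-8.32139469e-06,  9.99999289e-01, -1.19226373e-03],
       [ 9.99999994e-01,  8.44720194e-06,  1.05514651e-04],
       [ 1.05524647e-04, -1.19226285e-03, -9.99999284e-01]]), 'wrist_force': array([ 0.07133212, -0.97929836,  0.26235132]), 'wrist_torque': array([-0.02571152, -0.0610131 ,  0.02478498]), 'finger_force': 0.0, 'opening': 0.08540178646630535}
```

View pics/a.png

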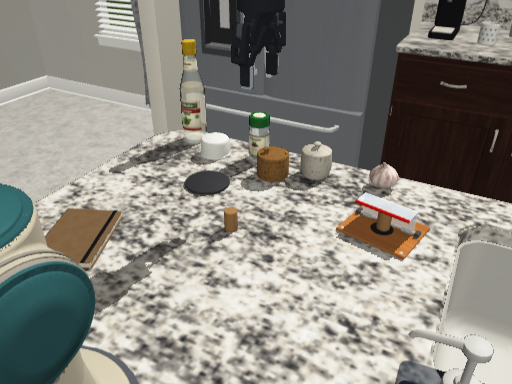

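View pics/b.png

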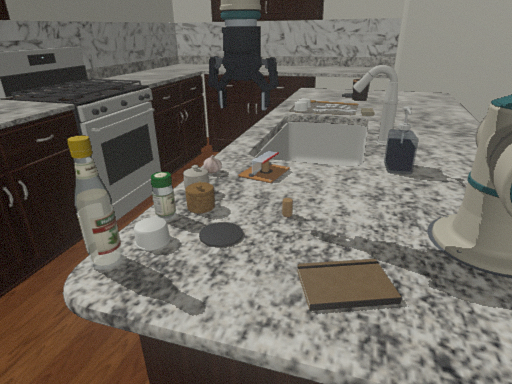

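View pics/w.png

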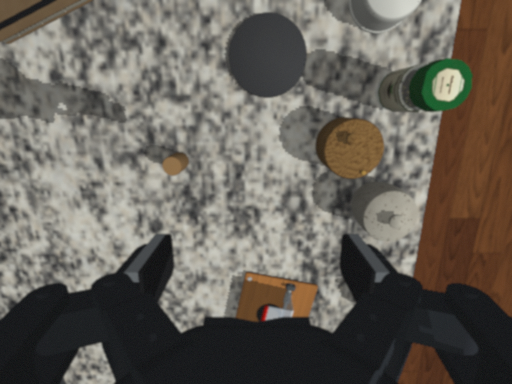

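The scene view shows the dispenser around (383,225), with its red lip at about (385,208). The coaster is at (207,182) and the decoy cork at (231,219). The side view has the dispenser at (265,167) and the coaster at (221,234). The wrist view shows the coaster at (267,55), with the dispenser partly hidden at (275,300). Next I'll measure these.

```bash
python3 - <<'E'
from h import *
np.set_printoptions(precision=4,suppress=True)
C={n:snap(n) for n in('scene','side','wrist')}
def comps(m,k=3):
    n,l,s,c=cv2.connectedComponentsWithStats(m.astype(np.uint8));i=np.argsort(-s[1:,4])[:k]+1
    return [(j,s[j],c[j],l==j) for j in i]
roi={'scene':(330,430,180,260),'side':(235,295,145,185)}
for n in C:
    f=C[n]['frame'];h=cv2.cvtColor(f,cv2.COLOR_RGB2HSV).astype(int);H,S,V=h[...,0],h[...,1],h[...,2]
    R=np.zeros(H.shape,bool)
    if n in roi:
        a,b,c,d=roi[n];R[c:d,a:b]=1
        red=R&((H<4)|(H>172))&(S>130)&(V>120)
        ys,xs=np.nonzero(red);print(n,'red',len(xs),xs[xs.argmin()],ys[xs.argmin()],xs.max(),ys[xs.argmax()])
        wood=R&(H>4)&(H<16)&(S>150)
        hull=cv2.convexHull(np.argwhere(wood)[:,::-1].astype(np.int32))
        ap=cv2.approxPolyDP(hull,3,True)[:,0]
        print('wood',[(tuple(p),plane(C[n],*p,.006)) for p in ap])
    if n=='wrist':
        pass
    box={'scene':(180,232,168,196),'side':(195,246,220,250),'wrist':(222,312,5,105)}[n]
    a,b,c,d=box;R=np.zeros(H.shape,bool);R[c:d,a:b]=1
    dark=R&(V<75)&(S<90)
    q=comps(dark,1)[0];cnt=max(cv2.findContours(q[3].astype(np.uint8),0,1)[0],key=cv2.contourArea)
    P=np.array([plane(C[n],*p,.005)[:2] for p in cnt[:,0]],np.float32)
    print(n,'coaster',q[1],cv2.minEnclosingCircle(P), P.mean(0))
E
python3 - <<'E'
from h import *
im=[]
for n,(a,b,c,d) in {'scene':(330,430,180,260),'side':(235,295,140,188)}.items():
    f=cv2.imread('pics/%s.png'%{'scene':'a','side':'b'}[n])[c:d,a:b];im.append(cv2.resize(f,(400,320),interpolation=cv2.INTER_NEAREST))
cv2.imwrite('pics/c.png',np.hstack(im))
E
```

```text
scene red 162 355 200 409 221
wood [((np.int32(421), np.int32(181)), array([ 0.7548, -0.2697,  0.006 ])), ((np.int32(429), np.int32(228)), array([ 0.5873, -0.3144,  0.006 ])), ((np.int32(403), np.int32(258)), array([ 0.4806, -0.2915,  0.006 ])), ((np.int32(337), np.int32(229)), array([ 0.5057, -0.1697,  0.006 ])), ((np.int32(362), np.int32(205)), array([ 0.6038, -0.1864,  0.006 ]))]
scene coaster [184 171  45  25 852] ((0.533358097076416, 0.12759020924568176), 0.052034515887498856) [0.5332 0.1272]
side red 20 263 162 277 153
wood [((np.int32(266), np.int32(161)), array([ 0.5658, -0.3236,  0.006 ])), ((np.int32(239), np.int32(175)), array([ 0.6098, -0.1864,  0.006 ]))]
side coaster [200 223  43  24 474] ((0.5364156365394592, 0.13316704332828522), 0.05006450414657593) [0.5363 0.136 ]
wrist coaster [ 222   13   84   84 5186] ((0.5338923931121826, 0.12635895609855652), 0.05099096521735191) [0.5349 0.13  ]
```

View pics/c.png

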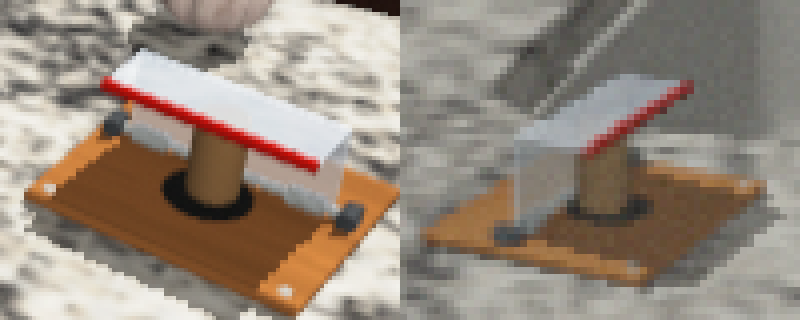

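```bash
python3 - <<'E'
from h import *
np.set_printoptions(precision=4,suppress=True)
w=snap('wrist');s=snap('scene');e=snap('side')
print('wrist cam',ray(w,256,192),'centre->',plane(w,256,170,.03))
for p in((355,201),(409,221)):print('lip scene',plane(s,*p,.052))
for p in((263,162),(277,153)):print('lip side',plane(e,*p,.052))
print('cork ring',plane(s,382,228.5,.006),plane(e,235+207*.15,140+208*.15,.006))
print('decoy',plane(s,231,230,0))
E
```

```text
wrist cam (array([0.5247, 0.0697, 0.3725]), array([-0.001 , -0.2865, -0.9581])) centre-> [ 0.5244 -0.0042  0.03  ]
lip scene [ 0.5388 -0.187   0.052 ]
lip scene [ 0.5217 -0.2845  0.052 ]
lip side [ 0.537  -0.1928  0.052 ]
lip side [ 0.5182 -0.2805  0.052 ]
cork ring [ 0.5455 -0.2403  0.006 ] [ 0.5408 -0.2373  0.006 ]
decoy [ 0.42   -0.0003  0.    ]
```

Request:
send_rows(plan=[-37, -10, 0, 0, 0.59, -37, -10, 0, 0, 0.59, -37, -10, 0, 0, 0.59, -37, -10, 0, 0, 0.59, -37, -10, 0, 0, 0.59, -37, -10, 0, 0, 0.59, 0, 0, 0, 10, 0.59, 0, 0, 0, 10, 0.59, 0, 0, 0, 10, 0.59, 0, 0, 0, 10, 0.59, 0, 0, 0, 10, 0.59, 0, 0, 0, 10, 0.59])

```text
clock: 1.95
ee_pos: [0.465, -0.222, 0.2313]
ee_rot: [[0.869, 0.495, 0.0], [0.495, -0.869, -0.0], [0.0, 0.0, -1.0]]
wrist_force: [0.5, 0.5, 0.6]
opening: 0.0502
finger_force: 0.0
```

Request:
send_rows(plan=[0, 0, 0, 10, 0.59, 0, 0, 0, 10, 0.59, 0, 0, 0, 10, 0.59, 0, 0, 0, 10, 0.59, 0, 0, 0, 0, 0.59])

```text
clock: 2.58
ee_pos: [0.465, -0.222, 0.2313]
ee_rot: [[0.985, -0.172, 0.0], [-0.172, -0.985, 0.0], [0.0, -0.0, -1.0]]
wrist_force: [-0.3, 0.5, 0.2]
opening: 0.0503
finger_force: 0.0
```

```bash
python3 - <<'E'
from h import *
np.set_printoptions(precision=4,suppress=True)
w=snap('wrist','w2.png');st=robot.get_state()
print(st['clock'],st['ee_pos'],st['ee_rot'],st['opening'],st['joint_positions'])
E
```

```text
2.625 [ 0.465  -0.222   0.2313] [[ 0.9854 -0.1701  0.0001]
 [-0.1701 -0.9854 -0.    ]
 [ 0.0001  0.     -1.    ]] 0.050369765151659314 [-29.6249   1.4076  81.8795   0.0006  96.7079  70.1685]
```

View pics/w2.png

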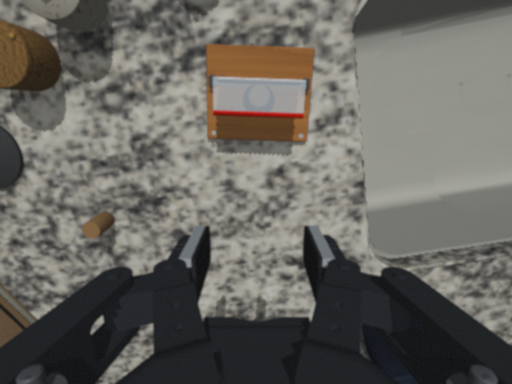

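The wrist view shows the dispenser square-on. The lip runs from (213,114) to (303,116), and the cork top shows through the clear roof at about (259,97). The fingers sit below it.

```bash
python3 - <<'E'
from h import *
np.set_printoptions(precision=4,suppress=True)
w=snap('wrist');f=w['frame'];h=cv2.cvtColor(f,cv2.COLOR_RGB2HSV).astype(int);H,S,V=h[...,0],h[...,1],h[...,2]
R=np.zeros(H.shape,bool);R[30:160,195:325]=1
ys,xs=np.nonzero(R&((H<4)|(H>172))&(S>150)&(V>110))
k=np.polyfit(xs,ys,1);L,Rr=[plane(w,x,np.polyval(k,x),.052) for x in(xs.min(),xs.max()+1)]
wood=R&(H>4)&(H<17)&(S>120)
hull=cv2.convexHull(np.argwhere(wood)[:,::-1].astype(np.int32));bx=cv2.approxPolyDP(hull,5,True)[:,0]
c=[plane(w,*p,.006) for p in bx]
d=(L-Rr)[:2];print('lip',L,Rr,np.linalg.norm(d),'yaw',np.degrees(np.arctan2(-d[0],d[1])))
yaw=np.arctan2(-d[0],d[1]);X=np.array([np.cos(yaw),np.sin(yaw)])
print('origin lip',(L+Rr)[:2]/2+.016*X,'corners',bx.tolist(),np.array(c))
g=cv2.GaussianBlur(cv2.cvtColor(f[75:120,210:310],cv2.COLOR_RGB2GRAY),(0,0),.7)
g=cv2.resize(g,None,fx=6,fy=6,interpolation=cv2.INTER_CUBIC)
print(cv2.HoughCircles(g,cv2.HOUGH_GRADIENT,1,200,param1=40,param2=15,minRadius=60,maxRadius=120))
st=robot.get_state();Rt=st['ee_rot']
for p in((259,97),):
    q=plane(w,*p,.046);print('cork',q,'in tool mm',1000*Rt.T@(q-st['ee_pos']))
print('lip tool',1000*Rt.T@(L-st['ee_pos']),1000*Rt.T@(Rr-st['ee_pos']))
E
```

```text
lip [ 0.5378 -0.1872  0.052 ] [ 0.5175 -0.2834  0.052 ] 0.09825897307108207 yaw -11.93400011797135
origin lip [ 0.5433 -0.2386] corners [[313, 49], [305, 140], [208, 136], [208, 44]] [[ 0.5892 -0.3118  0.006 ]
 [ 0.4842 -0.2892  0.006 ]
 [ 0.5106 -0.1667  0.006 ]
 [ 0.6157 -0.19    0.006 ]]
[[[126.5 120.5 111.7]
  [522.5 128.5 107.3]]]
cork [ 0.5451 -0.2388  0.046 ] in tool mm [ 81.7618   2.9502 185.2878]
lip tool [ 65.8501 -46.6256 179.2897] [ 62.1844  51.565  179.2852]
```

Request:
send_rows(plan=[0, 0, 0, 2, 0.59, 22, 0, 0, 0, 0.59, 0, 0, 30, 0, 0.59, 0, 0, 30, 0, 0.59, 0, 0, 30, 0, 0.59, 0, 0, 30, 0, 0.59, 0, 0, 30, 0, 0.59, 0, 0, 30, 0, 0.59, 0, 0, 20, 0, 0.59, 0, 0, 14, 0, 0.59, 0, 0, 0, 0, 0.59])

```text
clock: 4.05
ee_pos: [0.4861, -0.2263, 0.0165]
ee_rot: [[0.978, -0.208, -0.001], [-0.208, -0.978, 0.001], [-0.002, -0.001, -1.0]]
wrist_force: [0.2, 0.3, -0.2]
opening: 0.0502
finger_force: 0.0
```

```bash
python3 - <<'E'
from h import *
np.set_printoptions(precision=4,suppress=True)
w=snap('wrist','w3.png');st=robot.get_state()
print(st['clock'],st['ee_pos'],st['wrist_force']);print('cork tool',1000*st['ee_rot'].T@(np.array([.5451,-.2388,.046])-st['ee_pos']))
E
```

```text
4.1 [ 0.4867 -0.2266  0.0175] [0.2211 0.3421 0.3141]
cork tool [ 59.6875  -0.2283 -28.4627]
```

View pics/w3.png

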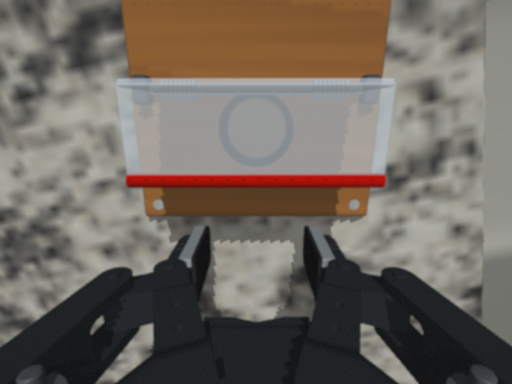

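The cork ring is centred at (256,129) and the lip at (256,181). The fingers straddle that line evenly, at 210 and 304.

```bash
python3 - <<'E'
from h import *
np.set_printoptions(precision=4,suppress=True)
w=snap('wrist');st=robot.get_state()
for p,z in(((256,129),.046),((256,181),.052)):print(1000*st['ee_rot'].T@(plane(w,*p,z)-st['ee_pos']))
E
```

```text
[ 61.0861  -0.3617 -27.7609]
[ 41.4688  -0.364  -33.7866]
```

Request:
send_rows(plan=[12, 0, 0, 0, 0.59, 12, 0, 0, 0, 0.59, 12, 0, 0, 0, 0.59, 12, 0, 0, 0, 0.59, 12, 0, 0, 0, 0.59, 0, 0, 0, 0, 0.59])

```text
clock: 4.9
ee_pos: [0.5459, -0.2391, 0.0171]
ee_rot: [[0.978, -0.207, -0.0], [-0.207, -0.978, 0.0], [-0.0, -0.0, -1.0]]
wrist_force: [-2.0, -0.0, 0.7]
opening: 0.0501
finger_force: 0.0
```

```bash
python3 - <<'E'
from h import *
np.set_printoptions(precision=4,suppress=True)
w=snap('wrist');s=snap('scene');e=snap('side');st=robot.get_state()
k=lambda f,b:cv2.resize(f[b[2]:b[3],b[0]:b[1]],(390,300))[:,:,::-1]
cv2.imwrite('pics/d.png',np.hstack([k(w['frame'],(0,512,0,384)),k(s['frame'],(320,440,150,260))]))
print(st['clock'],st['ee_pos'],st['wrist_force'],st['opening'])
E
```

```text
5.05 [ 0.5449 -0.2389  0.017 ] [-1.2682  0.2688 -0.048 ] 0.05055720464316925
```

View pics/d.png

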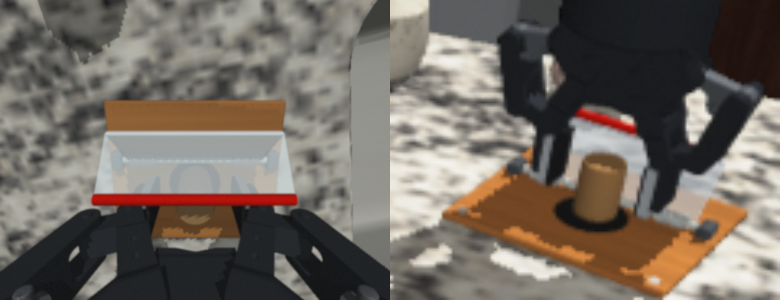

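The flap is open on the fingers, which stand astride the cork (right panel, cork at (600,190), pads at 545 and 645). I'll grip and lift.

Request:
send_rows(plan=[0, 0, 0, 0, 0.4, 0, 0, 0, 0, 0.2, 0, 0, 0, 0, 0.1, 0, 0, 0, 0, 0.1, 0, 0, 0, 0, 0.1, 0, 0, 0, 0, 0.1], squeeze=25)

```text
clock: 5.8
ee_pos: [0.5452, -0.239, 0.0174]
ee_rot: [[0.978, -0.208, -0.0], [-0.208, -0.978, -0.0], [-0.0, 0.0, -1.0]]
wrist_force: [-2.1, -0.5, 1.5]
opening: 0.0234
finger_force: 24.6
```

Request:
send_rows(plan=[0, 0, -8, 0, 0.1, 0, 0, -15, 0, 0.1, 0, 0, -15, 0, 0.1, 0, 0, -15, 0, 0.1, 0, 0, -15, 0, 0.1, 0, 0, -15, 0, 0.1, 0, 0, -20, 0, 0.1, 0, 0, -25, 0, 0.1, 0, 0, -20, 0, 0.1, 0, 0, 0, 0, 0.1])

```text
clock: 7.05
ee_pos: [0.5462, -0.2395, 0.1681]
ee_rot: [[0.978, -0.208, 0.004], [-0.208, -0.978, -0.002], [0.005, 0.001, -1.0]]
wrist_force: [-0.0, -0.4, -0.0]
opening: 0.0236
finger_force: 27.5
```

```bash
python3 - <<'E'
from h import *
np.set_printoptions(precision=4,suppress=True)
w=snap('wrist');s=snap('scene');e=snap('side');st=robot.get_state()
k=lambda f,b:cv2.resize(f[b[2]:b[3],b[0]:b[1]],(390,300))[:,:,::-1]
cv2.imwrite('pics/e.png',np.vstack([np.hstack([k(w['frame'],(0,512,0,384)),k(s['frame'],(300,440,130,260))]),np.hstack([k(e['frame'],(215,315,90,190)),k(s['frame'],(0,512,0,384))])]))
print(st['clock'],st['ee_pos'],st['wrist_force'],st['opening'])
for n,c,b in(('scene',s,(180,232,168,196)),('side',e,(195,246,220,250)),('wrist',w,0)):
    if b==0: continue
    f=c['frame'];R=np.zeros(f.shape[:2],bool);R[b[2]:b[3],b[0]:b[1]]=1
    m=(R&(f.max(2)<70)).astype(np.uint8);cnt=max(cv2.findContours(m,0,1)[0],key=cv2.contourArea)
    el=cv2.fitEllipse(cnt);print(n,el,plane(c,*el[0],.006))
E
```

```text
7.2 [ 0.5449 -0.2388  0.1643] [-0.7418 -0.069  -1.1143] 0.02361626564887042
scene ((205.73275756835938, 182.95811462402344), (23.213470458984375, 42.14778518676758), 84.05109405517578) [0.5302 0.1267 0.006 ]
side ((219.2301788330078, 234.56141662597656), (22.387929916381836, 41.6274299621582), 89.09310913085938) [0.5363 0.1373 0.006 ]
```

View pics/e.png

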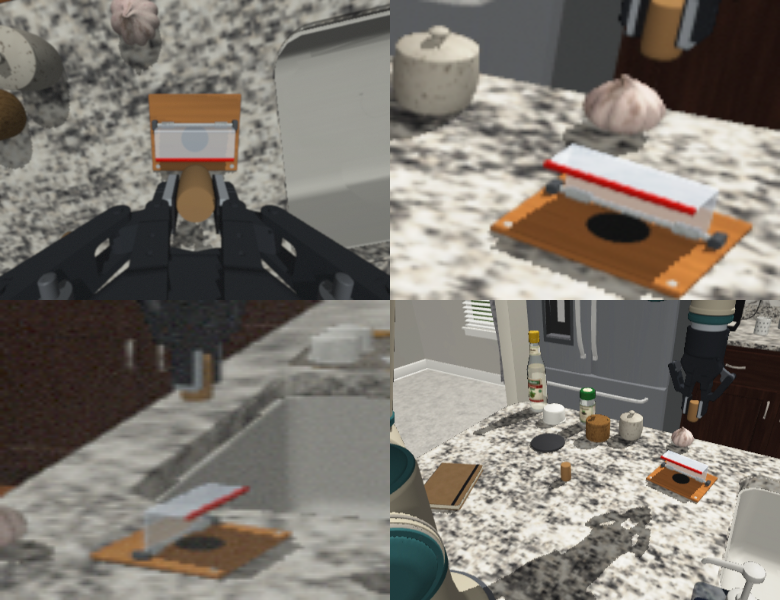

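The cork is held, and the flap has sprung shut over an empty place. In the full scene panel the coaster is clear. I'll stop short of it so the wrist camera can see it.

Request:
send_rows(plan=[-10, -20, -20, 0, 0.1, -16, -40, 0, 0, 0.1, -17, -42, 0, 0, 0.1, -17, -42, 0, 0, 0.1, -17, -42, 0, 0, 0.1, -17, -42, 0, 0, 0.1, -17, -42, 0, 0, 0.1, -16, -40, 0, 0, 0.1, -12, -30, 0, 0, 0.1, -8, -19, 0, 0, 0.1, 0, 0, 0, 0, 0.1, 0, 0, 0, 0, 0.1])

```text
clock: 8.7
ee_pos: [0.476, 0.1421, 0.1847]
ee_rot: [[0.978, -0.208, -0.001], [-0.208, -0.978, -0.001], [-0.001, 0.001, -1.0]]
wrist_force: [-0.7, -0.0, 0.6]
opening: 0.0236
finger_force: 27.5
```

```bash
python3 - <<'E'
from h import *
np.set_printoptions(precision=4,suppress=True)
w=snap('wrist');st=robot.get_state();f=w['frame']
s=snap('scene');e=snap('side')
m=(f.max(2)<75).astype(np.uint8);m[215:]=0
cnt=max(cv2.findContours(m,0,1)[0],key=cv2.contourArea);el=cv2.fitEllipse(cnt);P=plane(w,*el[0],.006)
print(cv2.boundingRect(cnt),el,P,'tool',1000*st['ee_rot'].T@(P-st['ee_pos']))
print(st['clock'],st['ee_pos'],st['opening'])
k=lambda f,b:cv2.resize(f[b[2]:b[3],b[0]:b[1]],(390,300))[:,:,::-1]
def b(c):
    p=cv2.projectPoints(np.array([st['ee_pos']-[0,0,.0]]),np.array(c['rvec']),np.array(c['tvec'],float),np.array(c['intrinsics']),None)[0].ravel().astype(int)
    return max(p[0]-50,0),p[0]+50,max(p[1]-38,0),p[1]+38
S,E=k(s['frame'],b(s)),k(e['frame'],b(e))
cv2.imwrite('pics/g.png',np.vstack([np.hstack([k(f,(0,512,0,384)),S]),np.hstack([E,k(e['frame'],(0,512,0,384))])]))
E
```

```text
(213, 69, 84, 92) ((255.44590759277344, 114.27510833740234), (81.47815704345703, 87.56242370605469), 172.7125244140625) [0.538  0.1298 0.006 ] tool [ 63.1587  -1.1346 178.8191]
8.75 [0.4761 0.1419 0.1849] 0.023488299961762642
```

View pics/g.png

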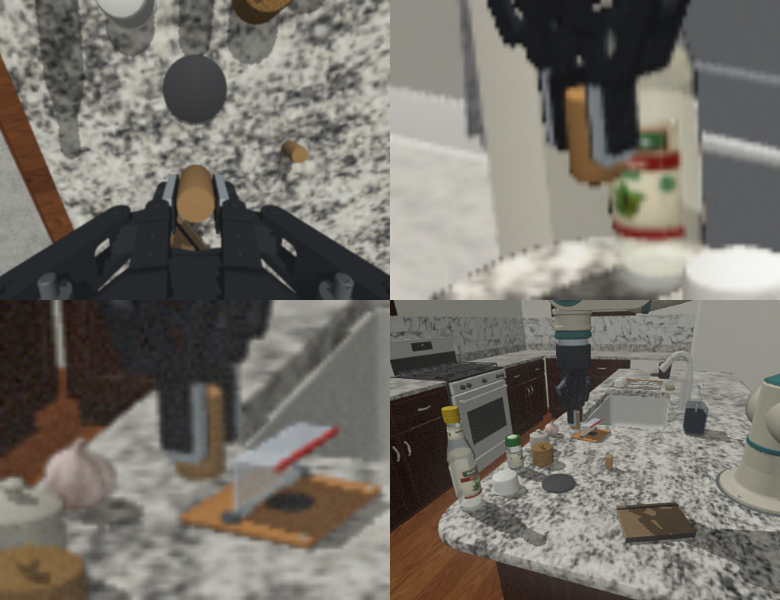

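The cork is gripped upright and the coaster is centred about 60 mm ahead of it. I'll move over and lower it.

Request:
send_rows(plan=[20, 0, 0, 0, 0.1, 25, -1, 0, 0, 0.1, 15, 0, 0, 0, 0.1, 0, 0, 30, 0, 0.1, 0, 0, 35, 0, 0.1, 0, 0, 35, 0, 0.1, 0, 0, 30, 0, 0.1, 0, 0, 20, 0, 0.1, 0, 0, 10, 0, 0.1, 0, 0, 0, 0, 0.1, 0, 0, 0, 0, 0.1])

```text
clock: 10.22
ee_pos: [0.5357, 0.1312, 0.0264]
ee_rot: [[0.978, -0.208, 0.002], [-0.208, -0.978, 0.0], [0.002, -0.001, -1.0]]
wrist_force: [0.4, 0.2, 0.1]
opening: 0.0236
finger_force: 27.5
```

Request:
send_rows(plan=[0, 0, 2, 0, 0.1, 0, 0, 2, 0, 0.1, 0, 0, 2, 0, 0.1, 0, 0, 0, 0, 0.1, 0, 0, 0, 0, 0.1])

```text
clock: 10.85
ee_pos: [0.535, 0.1312, 0.0193]
ee_rot: [[0.978, -0.208, 0.0], [-0.208, -0.978, -0.0], [0.0, -0.0, -1.0]]
wrist_force: [-0.4, 0.8, -0.1]
opening: 0.0232
finger_force: 27.5
```

```bash
python3 - <<'E'
from h import *
st=robot.get_state();s=snap('scene');e=snap('side')
k=lambda f,b:cv2.resize(f[b[2]:b[3],b[0]:b[1]],(390,300))[:,:,::-1]
cv2.imwrite('pics/i.png',np.hstack([k(s['frame'],(160,260,130,207)),k(e['frame'],(170,270,175,252))]))
print(st['clock'],st['ee_pos'],st['wrist_force'],st['ee_rot'][2])
E
```

```text
10.85 [0.53500724 0.13121947 0.01933339] [-0.40331953  0.84307808 -0.05796958] [ 1.05246449e-04 -1.47892402e-05 -9.99999994e-01]
```

View pics/i.png

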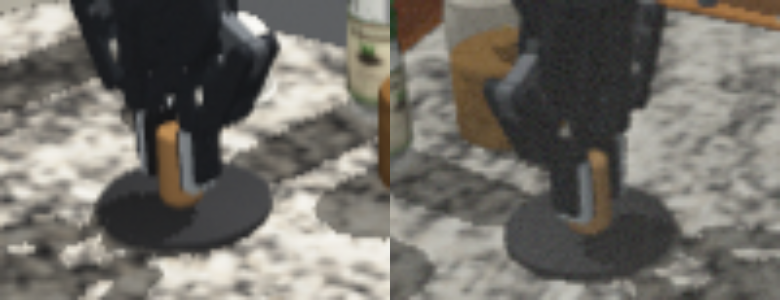

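The cork sits close to the coaster centre in both views, about 1–2 mm above it. I'll ease it down to contact.

Request:
send_rows(plan=[0, 0, 1, 0, 0.1, 0, 0, 1, 0, 0.1, 0, 0, 0, 0, 0.1, 0, 0, 0, 0, 0.1])

```text
clock: 11.45
ee_pos: [0.5351, 0.1312, 0.0181]
ee_rot: [[0.978, -0.208, 0.0], [-0.208, -0.978, 0.0], [0.0, -0.0, -1.0]]
wrist_force: [-3.9, -1.5, 4.8]
opening: 0.0237
finger_force: 28.2
```

Request:
send_rows(plan=[0, 0, -0.5, 0, 0.1, 0, 0, 0, 0, 0.32, 0, 0, 0, 0, 0.36, 0, 0, 0, 0, 0.45, 0, 0, 0, 0, 0.55, 0, 0, 0, 0, 0.55, 0, 0, 0, 0, 0.55])

```text
clock: 12.32
ee_pos: [0.535, 0.1312, 0.0178]
ee_rot: [[0.978, -0.208, 0.0], [-0.208, -0.978, -0.0], [0.0, -0.0, -1.0]]
wrist_force: [0.5, -0.5, -0.3]
opening: 0.047
finger_force: 0.0
```

Request:
send_rows(plan=[0, 0, -10, 0, 0.55, 0, 0, -15, 0, 0.55, 0, 0, -30, 0, 0.55, 0, 0, -35, 0, 0.55, 0, 0, -35, 0, 0.55, 0, 0, -30, 0, 0.55, -30, 0, 0, 0, 0.55, -30, 0, 0, 0, 0.55, 0, 0, 0, 0, 0.55, 0, 0, 0, 0, 0.55])

```text
clock: 13.58
ee_pos: [0.4768, 0.1436, 0.1739]
ee_rot: [[0.978, -0.208, 0.002], [-0.208, -0.978, 0.0], [0.002, -0.001, -1.0]]
wrist_force: [-0.3, -0.3, -0.7]
opening: 0.0468
finger_force: 0.0
```

```bash
python3 - <<'E'
from h import *
st=robot.get_state();s=snap('scene');e=snap('side');w=snap('wrist')
k=lambda f,b:cv2.resize(f[b[2]:b[3],b[0]:b[1]],(390,300))[:,:,::-1]
cv2.imwrite('pics/j.png',np.vstack([np.hstack([k(s['frame'],(160,260,130,207)),k(e['frame'],(170,270,175,252))]),np.hstack([k(w['frame'],(0,512,0,384)),k(s['frame'],(0,512,0,384))])]))
print(st['clock'],st['ee_pos'],st['wrist_force'])
E
```

```text
13.575 [0.47684924 0.14364493 0.17388497] [-0.30264264 -0.28680201 -0.66504599]
```

View pics/j.png

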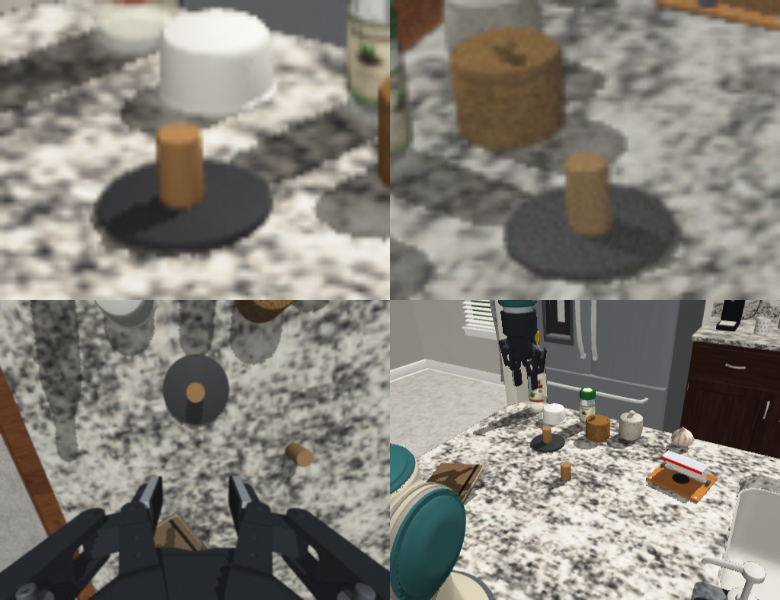

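The cork stands upright near the middle of the coaster. The flap is shut, and the decoy cork at about (231,219) hasn't moved. I'm handing in.

```bash
python3 -c "
from cell import robot
print(robot.sign_off())"
```

```text
the job is handed in; nothing more can be done
None
```

The cork is out of the dispenser and standing upright near the middle of the coaster; the flap has sprung shut, and the job was handed in with the robot clear at about 13.7 s.

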